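Angle a slide rail past the post and home into its parking bay

TASK

Park the loose aluminium slide rail in its steel bay by pushing it along the worktop with the fingertips; do not lift it or pick it up. The yellow post blocks the straight way in, so push one end and then the other to angle the rail, slide its blue end in behind the post, then swing the grey end in until the rail lies fully home, flat along the back fence between the two end stops. Leave the things standing around where they are.

Things in the scene. Friction and masses are not known exactly. Their poses are not given: they have to be found in the camera images.
- rail: Loose aluminium slide rail, a straight bar 200 x 30 x 25 mm (long, wide, high), 0.17 to 0.35 kg, lying flat; square flat ends, the last 13 mm at each end is a plastic cap, blue at one end, grey at the other. Origin at the centre of its underside; x along the bar toward the blue end, z up.
- rail_centre (a point): Centre of the rail, half-way up (12.5 mm above the worktop).
- blue_end (a point): Centre of the rail's blue end face, 12.5 mm above the worktop, 100 mm from the rail's centre.
- grey_end (a point): Centre of the rail's grey end face, 12.5 mm above the worktop, 100 mm from the rail's centre.
- dock: The parking bay, fixed to the worktop: low steel walls 30 mm high, no floor of its own. Origin on the worktop inside the bay; x points into the bay (away from the robot), y along the bay toward the post's side (the robot's left), z up; the mouth is the -x side. The rail starts outside, in front of the mouth, roughly along the bay, blue end toward +y.
- bay_centre (a point): Where the centre of the parked rail belongs, 12.5 mm up: 17 mm from the bay's origin along its +x. The parked rail lies along the bay's y, blue end to +y, its side on the back fence, whose inner face is 15 mm farther along +x (32 mm from the origin); a 22 mm foot flange lies behind the fence.
- blue_stop (a point): Middle of the inner face of the end stop on the post's side, 117.5 mm from the bay's origin along +y, 15 mm up. The stop is 8 mm thick and reaches from the back fence to 39 mm before the origin (x = -39 mm), with a rounded nose.
- grey_stop (a point): Middle of the inner face of the other end stop, 117.5 mm from the bay's origin along -y, 15 mm up. The stop is 8 mm thick and reaches from the back fence to 9 mm before the origin (x = -9 mm), with a rounded nose.
- post_top (a point): Centre of the top of the upright yellow post, 45 mm above the worktop, at x = -42 mm, y = +65 mm in the bay's axes. The post is 20 mm in diameter; 64 mm are free between it and the back fence.
- ipa_bottle: White bottle with red cap, 60 mm across, 146 mm high, a bystander. Origin under its centre.
- swab_pot: Clear pot of swabs, 34 mm across, 92 mm high, a bystander. Origin under its centre.
- drop_bottle: Brown dropper bottle, black top, 32 mm across, 76 mm high, a bystander. Origin under its centre.
- tape_roll: Roll of black tape lying flat, 55 mm across, 18 mm high, a bystander. Origin under its centre.
- timer: Small grey timer, 46 x 52 x 19 mm, a bystander. Origin under its centre.
- lens_tissue: White packet, 62 x 90 x 16 mm, a bystander. Origin under its centre.

How it is judged:
On the way:
1. the blue end is in behind the post (x of blue_end in the frame of dock above -0.02 m and y of blue_end in the frame of dock between 0.06 and 0.119 m), for 0.1 s.
At the end, for the whole second after the job is handed in: The rail lies flat and at rest on the worktop between the two end stops, blue end at the post's side, its side within 12 mm of the back fence and parallel to it within 0.08 rad (x of rail_centre in the frame of dock between 0.005 and 0.021 m and y of blue_end in the frame of dock between 0.075 and 0.12 m and y of grey_end in the frame of dock above -0.12 m and angle between the x axis of rail and the y axis of dock, either way round below 0.08 rad and height (world z) of rail below 0.004 m and angle between rail's own z axis and vertical below 0.05 rad and linear speed of rail below 0.01 m/s); the robot touches nothing.
It fails at once if the rail is lifted or tipped (more than 6 mm off the worktop, or 0.15 rad) (height (world z) of rail above 0.006 m or height (world z) of any of blue_end, grey_end above 0.024 m or angle between rail's own z axis and vertical above 0.15 rad).
It fails at once if a bystander is moved more than 20 mm or tipped over (distance of any of ipa_bottle, swab_pot, drop_bottle, tape_roll, timer, lens_tissue from where it was at the start of the episode above 0.02 m or angle between any of ipa_bottle, swab_pot, drop_bottle, tape_roll, timer, lens_tissue's own z axis and vertical above 0.4 rad).
It also fails if it takes over 72 s, if anything falls off the work surface, if the arm or the gripper's body presses on something with over 40 N, if the wrist force passes 120 N, or if a joint passes its speed limit or range.

ROBOT

A 6-joint arm with a two-finger parallel gripper is mounted at the origin on a cart in front of the work surface, level with it; the furniture and walls round the work are solid. World frame = base frame: x ahead of the robot, y to its left, z up, the work surface at z = 0. Lengths are in m, angles in rad, forces in N, time in s.
With the tool pointing down it reaches from about 0.25 to 0.775 m from the base axis. Payload 4 kg.
Tool frame: the origin (TCP) lies midway between the tips of the shut fingers; the grasp point (between the pads) lies 19 mm behind it; y points along the fingers, x is the direction in which the jaws open and shut, and the axes are right-handed (so a half turn about y gives the same grasp; the last joint's range is limited). The gripper opens to 94 mm and grips with 3 to 60 N. Pads are 16 mm wide; open, the fingers measure 119 mm over their backs; the gripper's body (75 mm by 177 mm) begins 78 mm behind the grasp point.
Start: joints at [1.068, 0.087, 1.371, -0, 1.684, -0.103], TCP at [0.214, 0.507, 0.206] pointing down, gripper open.
Joint ranges: [-3.1, 3.1], [-0.76, 2.03], [0.27, 2.55], [-1.08, 4.22], [0.17, 2.65], [-2.57, 2.57]. Speed limits (rad/s): [2.79, 2.79, 3.14, 3.14, 3.14, 3.14].

INTERFACE

Orientations are given as [roll, pitch, yaw] about the fixed x, y, z axes, in that order (R = Rz(yaw) Ry(pitch) Rx(roll)).
In Python, from bench import robot gives the robot as it stands.
- The arm moves only by the shell command python3 -m creep 'ROWS'. ROWS is JSON, a list of rows, each a list of 7 numbers: the shift along the tool's x, y, z in mm, then the turn, a rotation vector about the tool's x, y, z in degrees, then the closure in counts, from 0 (fully open) to 255 (shut). A call has 1 to 5 rows; each row is the pose to reach, as a shift and turn from the pose commanded when the call began, along the tool's axes at that moment; what a row does not reach only later rows make up. A row lasts 1/8 s, in which the tool goes at most 62.5 mm and 10.7 degrees, less where a joint would pass 70% of its speed; a pose out of reach is approached as far as the arm can. A call with a gripper value outside its range is refused whole. The fingers move at their own pace and stop on an object; the grip force is fixed at half the most. Time passes only in rows, so rows that repeat a pose let the fingers close. It gives the time, the measured TCP pose, the force and the opening at its end, in the units of the state.
- robot.get_obs(): the state, without advancing time (a new reading comes with each control period).
- robot.snapshot(name): name is "scene" or "side" or "wrist"; returns a dict with "color" (384x512x3 uint8, blue, green, red), "fx", "fy", "cx", "cy" (pixels), "world_from_camera" (4x4, takes a point from camera to world coordinates); the wrist camera has in their place "mount" (4x4, takes a point from camera to tool coordinates, whose origin is the TCP and whose axes are the tool frame's). Camera axes: x right, y down, z forward; pixel columns grow to the right and rows downward; lengths in m; the calibration is good to about 2 mm. A picture is of the moment at which its call begins: read the wrist's pose just before it. There is no depth.
- robot.close_job(): hands the job in, once; it reports no verdict.
Trained networks look in the newest picture that a camera, given by its name, has taken for a name from the list of things; names that differ only in an ending like _2 or _b are one class to them, and where a whole thing is asked for, a point or a joint stands for the part that bears it (a point fixed in the world has none). Each returns a list of dicts, best first, with "p" (0 to 1); they miss things now and then, are a little off and sometimes report something else, mostly with a low value. They report only what shows in the picture. A call takes as long as a camera call.
- robot.spot_in(name, camera): "point" ([x, y, z] in m, in world coordinates, good to about 4 mm: the middle of the surface that is visible of it).
- robot.landmark_of(name, camera): "point" ([x, y, z] in m, in world coordinates, good to about 4 mm: a listed point, or the origin of a listed thing).
The state is a dict: "time": time; "joint_positions": joint angles; "qvel": joint speeds; "joint_torque": joint torques, N m; "tool_pos": TCP position; "ee_rot": TCP orientation; "wrist_force": force on the tool from outside, world axes, zero at the start; "wrist_torque": the same for the moment, N m; "width": finger opening in m.
Only numpy, scipy, OpenCV 4.12 (cv2) and the standard library are available. Lean on these libraries where they do the work, as an engineer would, in place of code of your own. Each camera call takes 0.05 s, during which the arm holds its last target.

## Working session

There is one attempt and no reset: what is moved stays moved. The work goes in short steps, Python scripts to look and compute and a shell command to move; the robot and the scene stay as the last step left them, time stands still between calls to the robot, and variables do not carry over. Pictures are saved under pics/ and viewed, and the job is handed in when it is done.

```bash
ls; mkdir -p pics; cat > h.py <<'E'
from bench import robot
import numpy as np, cv2
def snap(cam,name):
    s=robot.snapshot(cam); cv2.imwrite(f'pics/{name}.png',s['color']); return s
def lm(n,c):
    r=robot.landmark_of(n,c); return [(np.round(d['point'],4).tolist(),round(d['p'],2)) for d in r[:2]]
E
python3 - <<'E'
from h import *
o=robot.get_obs(); print({k:np.round(v,3).tolist() for k,v in o.items()})
for c in ['scene','side']:
    s=snap(c,c+'0'); print(c,s['fx'],s['cx'],s['cy'],np.round(s['world_from_camera'],3).tolist())
    for n in ['rail_centre','blue_end','grey_end','dock','bay_centre','blue_stop','grey_stop','post_top','ipa_bottle','swab_pot','drop_bottle','tape_roll','timer','lens_tissue']:
        print(n,lm(n,c))
E
```

```text
pics
{'time': 0.0, 'joint_positions': [1.068, 0.088, 1.372, 0.0, 1.684, -0.103], 'qvel': [0.0, 0.0, 0.001, -0.001, -0.001, -0.001], 'joint_torque': [0.001, -34.018, -30.243, 0.072, 0.033, -0.0], 'tool_pos': [0.214, 0.506, 0.204], 'ee_rot': [-1.571, 0.002, 1.171], 'wrist_force': [-0.52, -0.342, -0.339], 'wrist_torque': [0.025, -0.049, -0.037], 'width': 0.094}
scene 387.9667267891153 257.0338629817038 192.11050131036518 [[-0.549, -0.332, 0.767, -0.447], [-0.835, 0.19, -0.516, 0.539], [0.025, -0.924, -0.382, 0.536], [0.0, 0.0, 0.0, 1.0]]
rail_centre []
blue_end [([0.4771, -0.1609, 0.0126], 0.57)]
grey_end [([0.4282, -0.364, 0.0123], 0.55)]
dock [([0.6039, -0.21, 0.0029], 0.8)]
bay_centre [([0.623, -0.2137, 0.01], 0.72)]
blue_stop [([0.6269, -0.0937, 0.0107], 0.96), ([0.5272, -0.4543, -0.0005], 0.48)]
grey_stop [([0.5977, -0.3348, 0.0133], 0.85), ([0.6182, -0.2141, 0.0112], 0.69)]
post_top [([0.5706, -0.146, 0.0427], 0.69)]
ipa_bottle [([0.3494, 0.2181, 0.0021], 0.71), ([0.4532, -0.2574, 0.0011], 0.57)]
swab_pot [([0.573, -0.1469, 0.0463], 0.69), ([0.3493, 0.1441, -0.0026], 0.67)]
drop_b
[... 427 characters left out ...]
41], 0.85), ([0.4737, -0.1539, 0.0158], 0.56)]
blue_end [([0.4742, -0.1553, 0.0147], 0.84)]
grey_end [([0.4307, -0.3577, 0.0133], 0.73)]
dock [([0.6036, -0.2133, 0.0031], 0.71)]
bay_centre [([0.6165, -0.2203, 0.014], 0.84), ([0.4516, -0.2591, 0.0126], 0.56)]
blue_stop [([0.6221, -0.0985, 0.0112], 0.7)]
grey_stop [([0.5964, -0.3292, 0.0147], 0.92)]
post_top [([0.5742, -0.144, 0.0424], 0.67)]
ipa_bottle [([0.3511, 0.2171, 0.0019], 0.61), ([0.5973, -0.3295, 0.0166], 0.19)]
swab_pot [([0.3495, 0.14, -0.0028], 0.7)]
drop_bottle [([0.3471, 0.2838, -0.0002], 0.48)]
tape_roll [([0.3572, 0.064, -0.0018], 0.54)]
timer [([0.6132, -0.4261, 0.0021], 0.9), ([0.5963, -0.3331, 0.0163], 0.71)]
lens_tissue []
```

View pics/scene0.png

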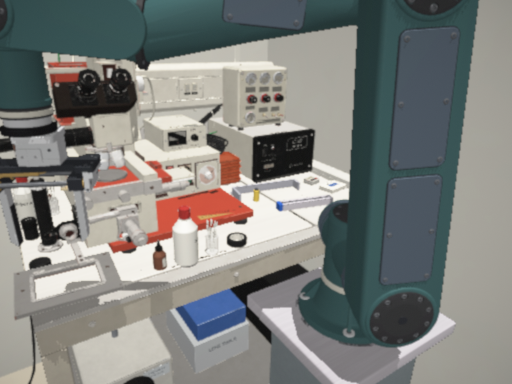

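View pics/side0.png

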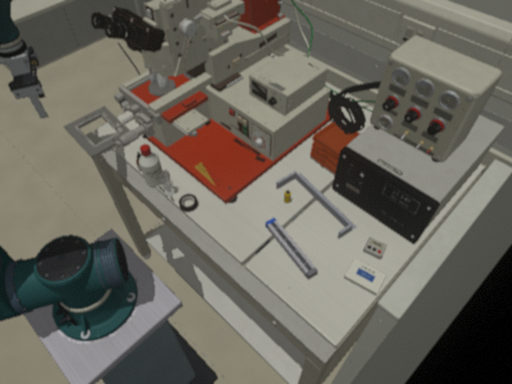

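The side view shows the bay (blue stop near (282,180), fence to (345,232)), the post at (287,196) and the rail from (270,223) blue to (310,272) grey. I'll refine with an overlay.

```bash
cat >> h.py <<'E'
def proj(s,P):
    T=np.linalg.inv(s['world_from_camera']); P=np.atleast_2d(P)
    c=(T[:3,:3]@P.T).T+T[:3,3]
    return np.c_[s['fx']*c[:,0]/c[:,2]+s['cx'],s['fy']*c[:,1]/c[:,2]+s['cy']]
def ray(s,uv,z):
    M=np.array(s['world_from_camera']); d=M[:3,:3]@np.array([(uv[0]-s['cx'])/s['fx'],(uv[1]-s['cy'])/s['fy'],1])
    return M[:3,3]+d*(z-M[2,3])/d[2]
DO=np.array([0.6045,-0.2135]); DA=0.116
def d2w(p,z=0):
    p=np.atleast_2d(p); c,s=np.cos(DA),np.sin(DA)
    return np.c_[DO+p[:,:1]*[c,-s]+p[:,1:2]*[s,c],np.full(len(p),z)]
def w2d(P):
    d=np.asarray(P)[...,:2]-DO; c,s=np.cos(DA),np.sin(DA)
    return np.stack([d[...,0]*c-d[...,1]*s,d[...,0]*s+d[...,1]*c],-1)
def over(s,name,box,k,rail=None):
    x0,y0,x1,y1=box
    im=cv2.resize(s['color'][y0:y1,x0:x1],None,fx=k,fy=k,interpolation=cv2.INTER_CUBIC)
    def pl(P,col,cl=True):
        q=((proj(s,P)-[x0,y0]+.5)*k-.5).astype(int); cv2.polylines(im,[q.reshape(-1,1,2)],cl,col,1)
    pl(d2w([[-.039,.1175],[.032,.1175],[.032,-.1175],[-.009,-.1175]],.03),(0,0,255),False)
    a=np.linspace(0,6.3,20); pl(d2w(np.c_[-.042+.01*np.cos(a),.065+.01*np.sin(a)],.045),(0,0,255))
    if rail is not None:
        cx,cy,th=rail; u=np.array([np.sin(th),np.cos(th)]);n=np.array([-u[1],u[0]])
        pl(d2w([[cx,cy]+.1*i*u+.015*j*n for i,j in((1,1),(1,-1),(-1,-1),(-1,1))],.025),(0,255,0))
    cv2.imwrite(f'pics/{name}.png',im)
E
python3 - <<'E'
from h import *
s=robot.snapshot('side'); over(s,'ov0',(255,160,395,300),4.2,(-.146,-.063,.108))
for n in ['blue_end','grey_end','rail_centre']:
    for p,q in lm(n,'side'): print(n,np.round(w2d(p),4),q)
E
```

```text
blue_end [-0.136   0.0416] 0.7
blue_end [-0.2937  0.3194] 0.55
grey_end [-0.1556 -0.166 ] 0.86
grey_end [0.0009 0.0031] 0.58
rail_centre [-0.1475 -0.0639] 0.87
```

View pics/ov0.png

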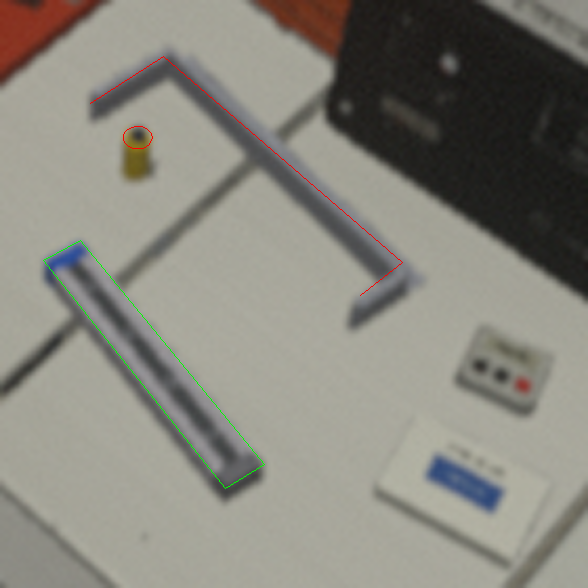

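```bash
python3 - <<'E'
from h import *
s=robot.snapshot('side')
x0,y0,x1,y1=270,168,360,243
im=cv2.resize(s['color'][y0:y1,x0:x1],None,fx=8,fy=8,interpolation=cv2.INTER_CUBIC)
for i in range(0,90,10): cv2.putText(im,str(x0+i),(i*8,10),0,.35,(0,0,255)); cv2.line(im,(i*8,12),(i*8,18),(0,0,255))
for i in range(0,75,10): cv2.putText(im,str(y0+i),(0,i*8+4),0,.35,(0,0,255))
cv2.imwrite('pics/z1.png',im)
E
```

```text
(no output)
```

View pics/z1.png

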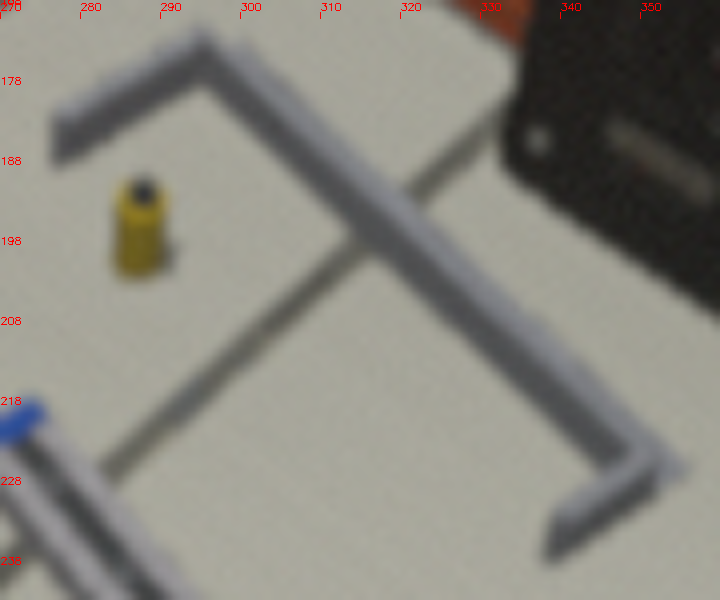

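```bash
python3 - <<'E'
from h import *
import h
from scipy.optimize import least_squares
s=robot.snapshot('side')
px=np.array([[295,175.8],[348,224.5],[287.7,191.3]])
md=np.array([[.032,.1175],[.032,-.1175],[-.042,.065]]); z=[.03,.03,.045]
for p,zz in zip(px,z): print(ray(s,p,zz))
def f(v):
    h.DO=np.array(v[:2]);h.DA=v[2]
    return np.concatenate([(proj(s,d2w(m,zz))[0]-p) for m,zz,p in zip(md,z,px)])
r=least_squares(f,[.6045,-.2135,.116]); print(r.x,r.fun)
h.DO=r.x[:2];h.DA=r.x[2]
print(proj(s,d2w([[-.039,.1175],[-.009,-.1175]],.03)))
over(s,'ov1',(255,160,395,300),4.2,None)
# rail from pixels: top corners in ov0 picture
for q in [(46,262),(82,243),(263,466),(226,488)]:
    w=ray(s,[(q[0]+.5)/4.2+255-.5,(q[1]+.5)/4.2+160-.5],.025); print(w,w2d(w))
E
```

```text
[ 0.64425522 -0.11093984  0.03      ]
[ 0.61091978 -0.33372945  0.03      ]
[ 0.57377781 -0.14199794  0.045     ]
[ 0.59917305 -0.21502234  0.17499712] [-0.03285239 -2.26186224  0.60837433  0.68653251 -0.61302808  1.21882257]
[[276.73202678 184.06421186]
 [337.72263775 232.54821134]]
[ 0.46014409 -0.16031827  0.025     ] [-0.14642984  0.0296629 ]
[ 0.48833796 -0.16730242  0.025     ] [-0.1174506   0.02769412]
[ 0.44311425 -0.35985381  0.025     ] [-0.1284594  -0.16979013]
[ 0.41586174 -0.35294705  0.025     ] [-0.15649818 -0.16773366]
```

View pics/ov1.png

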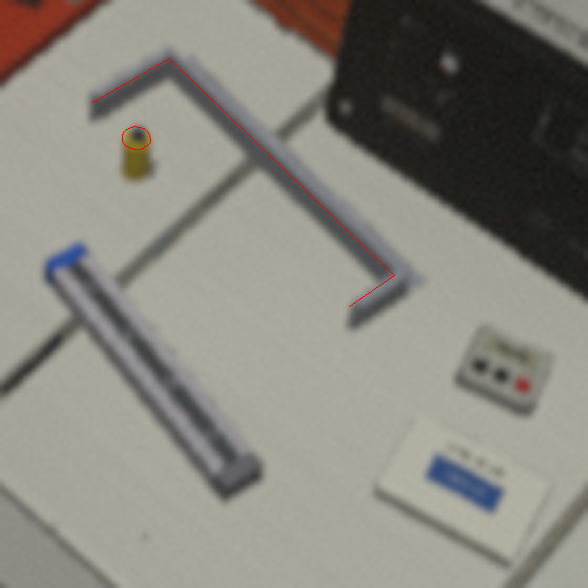

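```bash
sed -i 's/^DO=.*/DO=np.array([0.600,-0.2145]); DA=0.165/' h.py
cat >> h.py <<'E'
def st():
    o=robot.get_obs(); p=o['tool_pos']; e=o['ee_rot']
    print('t',round(float(o['time']),2),'pos',np.round(p,4),'rot',np.round(e,3),'F',np.round(o['wrist_force'],1),'w',round(float(o['width']),4),'dock',np.round(w2d(p)*1000,1))
    return o
def to(x,y,z,psi):
    "shift needed, tool axes mm, turn about tool y deg"
    from scipy.spatial.transform import Rotation as R
    o=st(); A=R.from_euler('xyz',o['ee_rot']); B=R.from_euler('xyz',[-np.pi/2,0,psi])
    print('shift',np.round(A.inv().apply(np.array([x,y,z])-o['tool_pos'])*1000,1),'turn',np.round(np.degrees((A.inv()*B).as_rotvec()),1))
E
python3 -m creep '[[-40,-45,-31,0,0,0,0],[-88,-45,-68,0,0,0,0],[-138,-45,-106,0,0,0,0],[-187,-45,-145,0,0,0,0],[-237,-45,-183,0,0,0,0]]'
```

```text
time: 2.42
tool_pos: [0.2898, 0.2181, 0.2507]
ee_rot: [-1.572, -0.001, 1.172]
wrist_force: [1.5, -0.4, 0.4]
width: 0.094
```

```bash
python3 -m creep '[[-49,0,-38,0,0,0,0],[-98,0,-76,0,0,0,0],[-147,0,-114,0,-3,0,0],[-196,0,-152,0,-6,0,0],[-237,0,-183,0,-10,0,0]]'; python3 -c "
from h import *
to(.413,-.251,.10,1.349)"
```

```text
time: 3.05
tool_pos: [0.3661, -0.072, 0.2507]
ee_rot: [-1.572, -0.0, 1.346]
wrist_force: [1.2, 0.4, 0.6]
width: 0.0939
t 3.05 pos [ 0.3661 -0.072   0.2507] rot [-1.572 -0.     1.346] F [1.2 0.4 0.6] w 0.0939 dock [-254.1  102.1]
shift [-164.   150.8  -85.4] turn [ 0.1 -0.2  0. ]
```

```bash
python3 -m creep '[[-44,10,-25,0,0,0,0],[-95,35,-50,0,0,0,0],[-140,75,-74,0,0,0,0],[-164,125,-85,0,0,0,0],[-164,175,-85,0,0,0,0]]'; python3 - <<'E'
from h import *
to(.413,-.251,.012,1.349)
s=robot.snapshot('side'); over(s,'ov2',(220,150,395,300),4,(-.1385,-.0693,.057))
E
```

```text
time: 3.68
tool_pos: [0.4124, -0.2506, 0.0739]
ee_rot: [-1.571, 0.001, 1.343]
wrist_force: [0.4, 0.6, -0.3]
width: 0.0941
t 3.67 pos [ 0.4124 -0.2506  0.0739] rot [-1.571e+00  1.000e-03  1.343e+00] F [ 0.4  0.6 -0.3] w 0.0941 dock [-179.1  -66.5]
shift [-0.2 61.9 -0.6] turn [ 0.  -0.4 -0. ]
```

View pics/ov2.png

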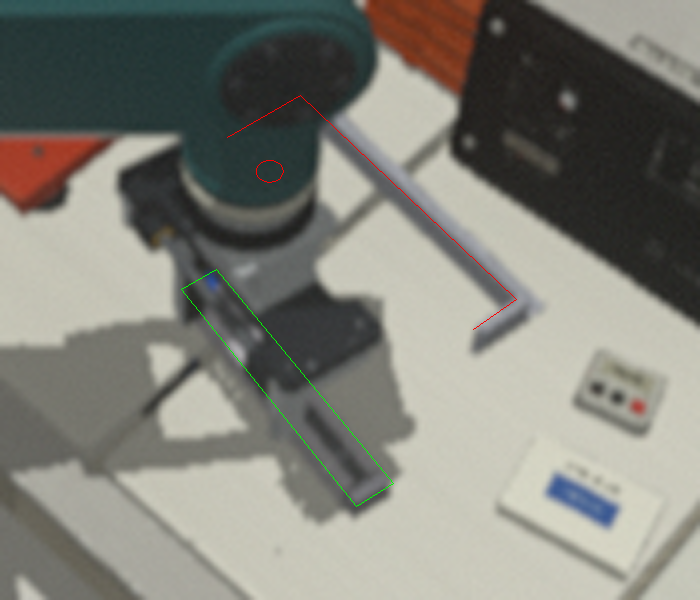

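```bash
python3 -m creep '[[0,40,0,0,0,0,0],[0,62,0,0,0,0,0],[0,62,0,0,0,0,0]]'; python3 - <<'E'
from h import *
st(); s=snap('wrist','w1'); print(s['fx'],np.round(s['mount'],3).tolist())
E
```

```text
time: 4.1
tool_pos: [0.4113, -0.2476, 0.0126]
ee_rot: [-1.568, -0.002, 1.346]
wrist_force: [0.8, 0.7, 0.6]
width: 0.094
t 4.1 pos [ 0.4113 -0.2476  0.0126] rot [-1.568 -0.002  1.346] F [0.8 0.7 0.6] w 0.094 dock [-180.7  -63.6]
269.3984337176775 [[1.0, 0.001, -0.0, -0.001], [0.001, -0.284, 0.959, -0.179], [0.001, -0.959, -0.284, 0.083], [0.0, 0.0, 0.0, 1.0]]
```

View pics/w1.png

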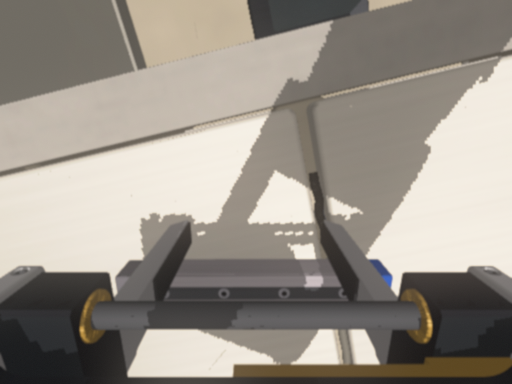

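```bash
python3 -m creep '[[0,0,-8,0,0,0,0],[0,0,-16,0,0,0,0],[-1,0,-22,0,3,0,0],[-3,0,-28,0,6,0,0],[-4,0,-34,0,9,0,0]]'; python3 - <<'E'
from h import *
to(.473,-.277,.012,.88)
E
python3 -m creep '[[0,0,0,0,0,0,0]]'; python3 -c "
from h import *
to(.473,-.277,.012,.88); snap('wrist','w2')"
```

```text
time: 4.78
tool_pos: [0.4447, -0.2596, 0.0142]
ee_rot: [-1.569, -0.001, 1.187]
wrist_force: [-2.1, 1.8, 2.6]
width: 0.0939
t 4.78 pos [ 0.4447 -0.2596  0.0142] rot [-1.569e+00 -1.000e-03  1.187e+00] F [-2.1  1.8  2.6] w 0.0939 dock [-145.7  -70. ]
shift [ -5.5   2.2 -32.7] turn [-0.1 17.6  0. ]
time: 4.9
tool_pos: [0.4454, -0.2603, 0.0141]
ee_rot: [-1.572, 0.0, 1.189]
wrist_force: [0.7, -0.3, -0.0]
width: 0.0943
t 4.9 pos [ 0.4454 -0.2603  0.0141] rot [-1.572  0.     1.189] F [ 0.7 -0.3 -0. ] w 0.0943 dock [-145.   -70.6]
shift [ -5.2   2.1 -31.8] turn [ 0.1 17.7  0. ]
```

View pics/w2.png

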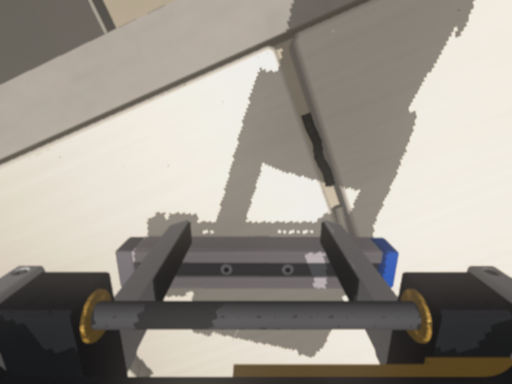

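```bash
python3 -m creep '[[-1,1,-6,0,4,0,0],[-2,2,-13,0,7,0,0],[-3,2,-20,0,11,0,0],[-4,2,-27,0,15,0,0],[-5,2,-33,0,18,0,0]]'; python3 -m creep '[[0,0,0,0,0,0,0],[0,0,10,0,0,0,0],[0,0,25,0,0,0,0]]';  python3 -c "
from h import *
st(); snap('wrist','w3')
s=robot.snapshot('side'); over(s,'ov3',(220,150,395,300),4,(-.0953,-.0939,.524))"
```

```text
time: 5.58
tool_pos: [0.4731, -0.2765, 0.0116]
ee_rot: [-1.569, -0.0, 0.874]
wrist_force: [-2.2, 2.3, 1.6]
width: 0.0938
time: 5.95
tool_pos: [0.4535, -0.2606, 0.0115]
ee_rot: [-1.571, 0.0, 0.875]
wrist_force: [-0.4, -0.2, 1.3]
width: 0.0937
t 5.95 pos [ 0.4535 -0.2606  0.0115] rot [-1.571  0.     0.875] F [-0.4 -0.2  1.3] w 0.0937 dock [-136.9  -69.5]
```

View pics/ov3.png

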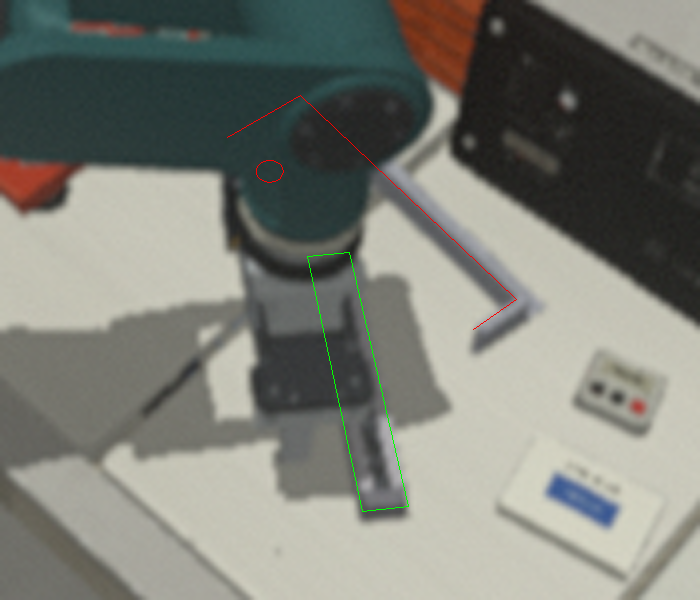

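View pics/w3.png

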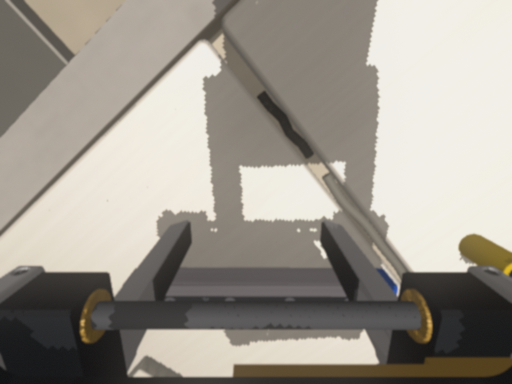

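```bash
python3 -m creep '[[0,-30,0,0,0,0,255],[0,-70,0,0,10,0,255],[-20,-70,0,0,20,0,255],[-40,-70,0,0,30,0,255],[-60,-70,0,0,40,0,255]]';  python3 -c "
from h import *
w=d2w([-.1603,-.2065])[0]; print(w); to(w[0],w[1],.012,-.696)"
```

```text
time: 6.68
tool_pos: [0.4152, -0.3073, 0.0818]
ee_rot: [-1.572, -0.001, 0.171]
wrist_force: [-0.1, -0.8, 0.4]
width: 0.0478
[ 0.40795903 -0.39186574  0.        ]
t 6.67 pos [ 0.4152 -0.3073  0.0818] rot [-1.572e+00 -1.000e-03  1.710e-01] F [-0.1 -0.8  0.4] w 0.0478 dock [-167.1 -121.9]
shift [-21.5  69.8 -82. ] turn [ 0.  49.7  0.1]
```

```bash
python3 -m creep '[[-5,0,-25,0,10,0,255],[-10,0,-50,0,20,0,255],[-21,0,-82,0,30,0,255],[-21,0,-82,0,40,0,255],[-21,0,-82,0,50,0,255]]';  python3 -m creep '[[0,30,0,0,0,0,255]]'; python3 -c "
from h import *
to(.408,-.3919,.012,-.696)
s=snap('wrist','w4')
s=robot.snapshot('side'); over(s,'ov4',(220,150,395,300),4,(-.0953,-.0939,.524))"
```

```text
time: 7.3
tool_pos: [0.4089, -0.3918, 0.0814]
ee_rot: [-1.571, -0.0, -0.703]
wrist_force: [-0.4, -0.6, 0.2]
width: 0.0007
time: 7.42
tool_pos: [0.4108, -0.3934, 0.0542]
ee_rot: [-1.572, -0.007, -0.698]
wrist_force: [0.2, -0.4, 0.0]
width: 0.0005
t 7.42 pos [ 0.4108 -0.3934  0.0542] rot [-1.572 -0.007 -0.698] F [ 0.2 -0.4  0. ] w 0.0005 dock [-157.2 -207.5]
shift [-3.4 42.2 -0.6] turn [ 0.1 -0.1  0.4]
```

View pics/ov4.png

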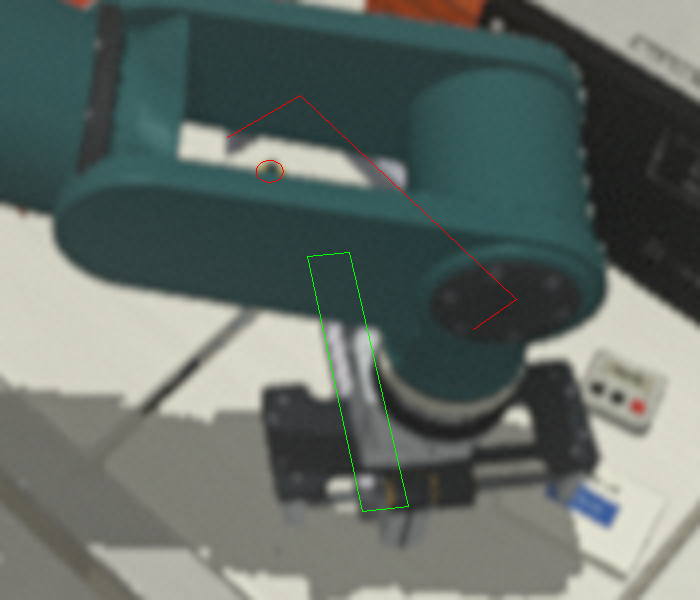

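View pics/w4.png

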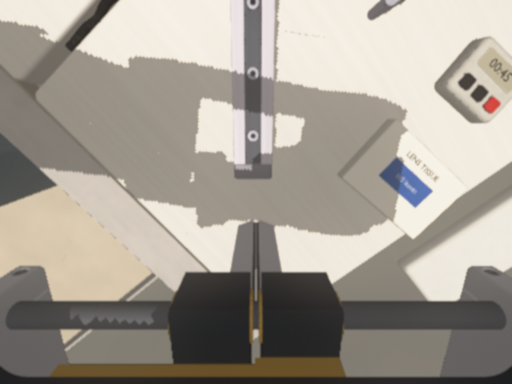

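```bash
cat >> h.py <<'E'
def wpix(s,o,uv,z):
    from scipy.spatial.transform import Rotation as R
    T=np.eye(4);T[:3,:3]=R.from_euler('xyz',o['ee_rot']).as_matrix();T[:3,3]=o['tool_pos']
    return ray(dict(s,world_from_camera=T@s['mount']),uv,z)
E
python3 -m creep '[[-2,20,0,0,0,0,255],[-2,42,0,0,0,0,255],[-2,42,6,0,0,0,255],[-2,42,14,0,0,0,255],[-2,42,22,0,0,0,255]]'; python3 -m creep '[[0,0,10,0,0,0,255],[0,0,20,0,0,0,255],[0,0,30,0,0,0,255],[0,0,40,0,0,0,255],[0,0,40,0,0,0,255]]'; python3 -c "
from h import *
st()
s=snap('wrist','w5')"
```

```text
time: 8.15
tool_pos: [0.423, -0.3735, 0.011]
ee_rot: [-1.571, -0.003, -0.696]
wrist_force: [-4.7, -5.1, 2.1]
width: 0.0006
time: 8.78
tool_pos: [0.4483, -0.3407, 0.0089]
ee_rot: [-1.568, 0.001, -0.695]
wrist_force: [0.8, 0.1, 0.6]
width: 0.0006
t 8.78 pos [ 0.4483 -0.3407  0.0089] rot [-1.568e+00  1.000e-03 -6.950e-01] F [0.8 0.1 0.6] w 0.0006 dock [-128.9 -149.4]
```

View pics/w5.png

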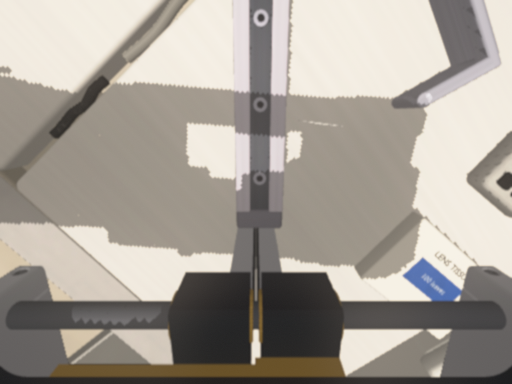

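```bash
python3 -c "
from h import *
o=robot.get_obs(); s=robot.snapshot('wrist')
a=wpix(s,o,(258.5,213),.025);b=wpix(s,o,(262,17),.025); g=wpix(s,o,(400,103),.03)
for p in (a,b,g): print(np.round(p,4),np.round(w2d(p),4))
d=w2d(b)-w2d(a); print(np.degrees(np.arctan2(d[0],d[1]))); d/=np.linalg.norm(d)
print('blue est',w2d(a)+.2*d, 'c',w2d(a)+.1*d)"
```

```text
[ 0.4622 -0.327   0.025 ] [-0.1174 -0.1336]
[ 0.5342 -0.243   0.025 ] [-0.0602 -0.0389]
[ 0.5655 -0.3255  0.03  ] [-0.0158 -0.1152]
31.12882767723578
blue est [-0.0140146  0.037641 ] c [-0.06571101 -0.04795971]
```

```bash
python3 -m creep '[[1,-3,10,0,0,0,255],[2,-3,20,0,0,0,255],[2,-3,30,0,0,0,255],[2,-3,38,0,0,0,255],[2,-3,38,0,0,0,255]]'; python3 -c "
from h import *
st()
s=snap('wrist','w6');s=snap('scene','s6');s=snap('side','sd6')
for c in ('side','scene'):
  for n in ('blue_end','grey_end','post_top'):
    for p,q in lm(n,c): print(c,n,np.round(w2d(p),4),q)
"
```

```text
time: 9.5
tool_pos: [0.4742, -0.3137, 0.0125]
ee_rot: [-1.57, -0.0, -0.695]
wrist_force: [-0.3, 0.1, -0.4]
width: 0.0005
t 9.5 pos [ 0.4742 -0.3137  0.0125] rot [-1.57  -0.    -0.695] F [-0.3  0.1 -0.4] w 0.0005 dock [-107.8 -118.6]
side blue_end [0.0016 0.0649] 0.57
side grey_end [-0.0998 -0.1133] 0.46
scene grey_end [ 0.048  -0.2056] 0.68
scene grey_end [-0.102 -0.114] 0.64
scene post_top [-0.0385  0.0659] 0.55
```

View pics/w6.png

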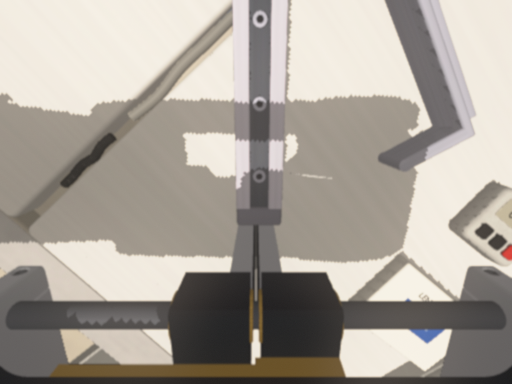

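View pics/s6.png

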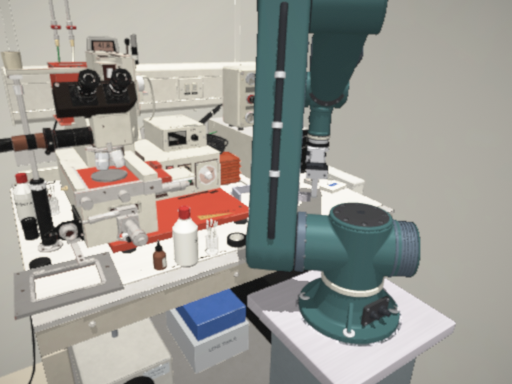

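View pics/sd6.png

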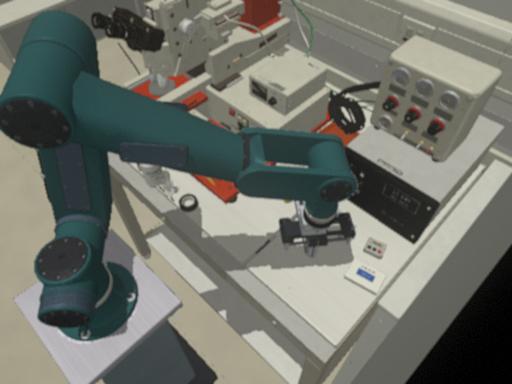

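```bash
python3 -c "
from h import *
o=robot.get_obs(); s=robot.snapshot('wrist')
for uv in ((382,157),(443,125),(396,0)):
  p=wpix(s,o,uv,.03); print(np.round(w2d(p),4))"
python3 -m creep '[[0,0,8,0,0,0,255],[1,0,16,0,0,0,255],[1,0,22,0,0,0,255],[1,0,22,0,0,0,255],[1,0,10,0,0,0,255]]'; python3 -m creep '[[0,-50,-30,0,0,0,255],[0,-110,-60,0,0,0,255],[0,-150,-120,0,0,0,255],[0,-180,-180,0,0,0,255],[0,-180,-180,0,0,0,255]]'; python3 -c "
from h import *
o=st()
s=snap('wrist','w7');s=robot.snapshot('side');over(s,'sd7',(220,150,395,300),4)
for n in ('blue_end','grey_end','post_top'):
    for p,q in lm(n,'side')+lm(n,'wrist'): print(n,np.round(w2d(p),4),q)
"
```

```text
[-0.014  -0.1098]
[ 0.0239 -0.1104]
[ 0.024  -0.0378]
time: 10.62
tool_pos: [0.481, -0.307, 0.0124]
ee_rot: [-1.57, 0.0, -0.695]
wrist_force: [-0.6, -0.1, 0.5]
width: 0.0003
time: 11.25
tool_pos: [0.3632, -0.449, 0.1952]
ee_rot: [-1.572, -0.004, -0.701]
wrist_force: [0.6, -0.1, -1.1]
width: 0.0007
t 11.25 pos [ 0.3632 -0.449   0.1952] rot [-1.572 -0.004 -0.701] F [ 0.6 -0.1 -1.1] w 0.0007 dock [-195.  -270.2]
grey_end [-0.0893 -0.0951] 0.57
grey_end [-0.0869 -0.0938] 0.54
```

View pics/w7.png

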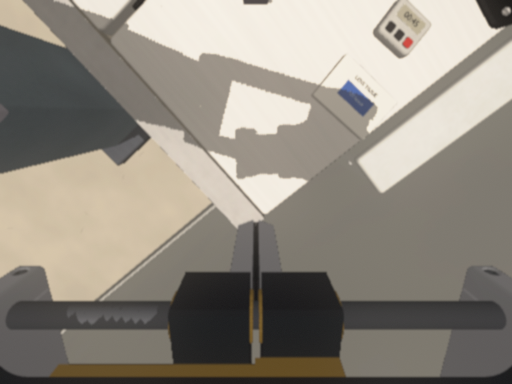

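View pics/sd7.png

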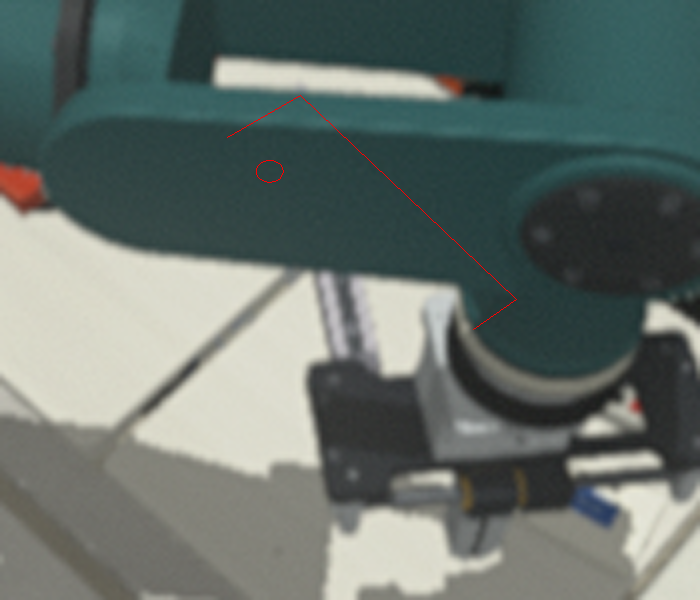

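```bash
python3 -c "
from h import *
to(.466,-.323,.08,-.695)"
```

```text
t 11.65 pos [ 0.3658 -0.4442  0.191 ] rot [-1.57   0.002 -0.694] F [ 0.2 -0.   0.3] w 0.0002 dock [-193.3 -265. ]
shift [ -0.3 111.2 157.1] turn [-0.1  0.  -0.1]
```

```bash
python3 -m creep '[[0,25,40,0,0,0,255],[0,60,90,0,0,0,255],[0,95,140,0,0,0,255],[0,110,156,0,0,0,255],[0,110,156,0,0,0,255]]'; python3 -c "
from h import *
o=st()
s=snap('wrist','w8')"
```

```text
time: 12.28
tool_pos: [0.4651, -0.3246, 0.081]
ee_rot: [-1.571, 0.003, -0.694]
wrist_force: [-0.5, -0.3, 0.2]
width: 0.0003
t 12.28 pos [ 0.4651 -0.3246  0.081 ] rot [-1.571  0.003 -0.694] F [-0.5 -0.3  0.2] w 0.0003 dock [-115.  -130.7]
```

View pics/w8.png

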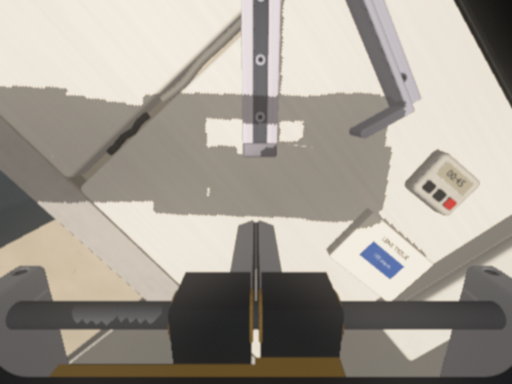

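```bash
python3 -c "
from h import *
o=robot.get_obs(); s=robot.snapshot('wrist')
for uv,z in (((260,145),.025),((262,2),.025),((350,2),.0),((388,107),0),((352,132),0.015)):
  p=wpix(s,o,uv,z); print(uv,np.round(w2d(p),4))
a,b=[w2d(wpix(s,o,u,.025)) for u in ((260,145),(262,2))]; d=(b-a)/np.linalg.norm(b-a); print(np.degrees(np.arctan2(*d)),'blue',a+.2*d)
w=d2w(a-.03*d)[0]; to(w[0],w[1],.012,np.pi/2-.165-np.arctan2(*d)-np.pi/2)"
```

```text
(260, 145) [-0.0834 -0.0872]
(262, 2) [-0.0284  0.0049]
(350, 2) [ 0.0399 -0.0252]
(388, 107) [ 0.0352 -0.1195]
(352, 132) [-0.007  -0.1199]
30.86587040259687 blue [0.01918054 0.08449362]
t 12.38 pos [ 0.4654 -0.3273  0.0836] rot [-1.572 -0.002 -0.697] F [ 0.  -0.2  0. ] w 0.0007 dock [-114.3 -133.4]
shift [ 2.8 71.6 25.5] turn [0.  0.4 0.1]
```

```bash
python3 -m creep '[[0,0,-10,0,10,0,0],[0,0,-10,0,20,0,0],[0,0,-10,0,30,0,0],[0,0,-10,0,40,0,0],[0,0,-10,0,50,0,0]]'; python3 -c "
from h import *
w=d2w([-.085,-.0125])[0]; to(w[0],w[1],.07,-2.275)"
```

```text
time: 13.0
tool_pos: [0.4586, -0.3363, 0.0847]
ee_rot: [-1.568, -0.003, -1.578]
wrist_force: [-0.3, 0.1, -0.2]
width: 0.0468
t 13.0 pos [ 0.4586 -0.3363  0.0847] rot [-1.568 -0.003 -1.578] F [-0.3  0.1 -0.2] w 0.0468 dock [-119.5 -143.4]
shift [-123.9   14.5   54.6] turn [-0.2 40.   0.1]
```

```bash
python3 -m creep '[[-25,0,0,0,8,0,0],[-50,0,5,0,16,0,0],[-75,0,15,0,24,0,0],[-100,5,35,0,32,0,0],[-124,10,55,0,40,0,0]]'; python3 -m creep '[[0,0,0,0,0,0,0]]'; python3 -c "
from h import *
w=d2w([-.085,-.0125])[0]; to(w[0],w[1],.012,-2.275); snap('wrist','w9')"
```

```text
time: 13.62
tool_pos: [0.5147, -0.2114, 0.0749]
ee_rot: [-1.566, 0.0, -2.275]
wrist_force: [0.3, 0.2, -0.2]
width: 0.0935
time: 13.75
tool_pos: [0.5146, -0.2103, 0.074]
ee_rot: [-1.568, 0.0, -2.266]
wrist_force: [-0.2, -0.1, 0.8]
width: 0.0936
t 13.75 pos [ 0.5146 -0.2103  0.074 ] rot [-1.568  0.    -2.266] F [-0.2 -0.1  0.8] w 0.0936 dock [-84.9  -9.9]
shift [ 2.3 62.   1. ] turn [-0.2  0.5 -0. ]
```

View pics/w9.png

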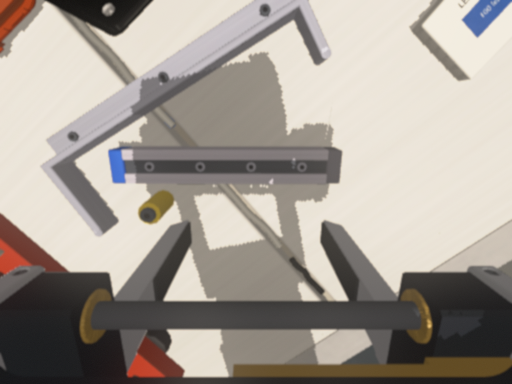

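```bash
python3 -c "
from h import *
im=cv2.imread('pics/w9.png')[0:260,30:350]; im=cv2.resize(im,None,fx=2.4,fy=2.3,interpolation=cv2.INTER_CUBIC); cv2.imwrite('pics/w9z.png',im)"
```

```text
(no output)
```

View pics/w9z.png

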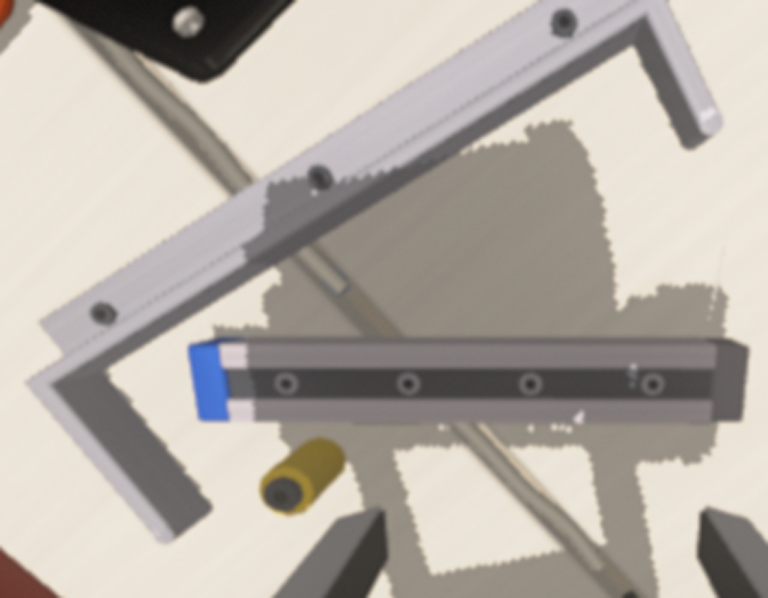

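```bash
python3 - <<'E'
from h import *
from scipy.optimize import least_squares
o=robot.get_obs(); s=robot.snapshot('wrist')
A=wpix(s,o,(51.7,166.5),.03);B=wpix(s,o,(298.8,6),.03);P=wpix(s,o,(148.3,215.2),.045)
print(A,B,P,np.linalg.norm(A-B))
md=np.array([[.032,.1175],[.032,-.1175],[-.042,.065]])
W=np.array([A,B,P])[:,:2]
def f(v):
    c,q=np.cos(v[2]),np.sin(v[2]); return (md@np.array([[c,-q],[q,c]])+v[:2]-W).ravel()
r=least_squares(f,[.6,-.21,.16]); print('dock by wrist',r.x,np.round(r.fun,4)); v=r.x
c,q=np.cos(v[2]),np.sin(v[2]); M=np.array([[c,-q],[q,c]])
for n,uv in dict(bn=(112.9,182.6),bf=(109.2,150.4),gf=(341.7,150.4),gn=(339.2,182.6)).items():
    p=wpix(s,o,uv,.025)[:2]; print(n,np.round(M@(p-v[:2])*1000,1))
print('tool',M@(o['tool_pos'][:2]-v[:2])*1000, o['ee_rot'])
E
```

```text
[ 0.65336469 -0.10604375  0.03      ] [ 0.61373555 -0.33609329  0.03      ] [ 0.57145016 -0.14517391  0.045     ] 0.2334379163599112
dock by wrist [ 0.60196912 -0.2158906   0.16939204] [-0.      0.0006 -0.     -0.001   0.0001  0.0004]
bn [-4.4 84.3]
bf [19.4 69.3]
gf [ -79.1 -100.5]
gn [-103.5  -86.7]
tool [-87.42790437 -10.07558135] [-1.56811554e+00 -3.14959853e-04 -2.26612190e+00]
```

```bash
sed -i 's/^DO=.*/DO=np.array([0.602,-0.2159]); DA=0.1694/' h.py
python3 -m creep '[[8,30,0,0,0,0,0],[8,62,0,0,0,0,0],[8,62,0,0,0,0,0],[8,62,7,0,0,0,0],[8,62,13,0,0,0,0]]'; python3 -c "
from h import *
st(); snap('wrist','w10')"
```

```text
time: 14.48
tool_pos: [0.5201, -0.2256, 0.0127]
ee_rot: [-1.567, 0.001, -2.268]
wrist_force: [0.4, -0.2, 2.1]
width: 0.094
t 14.47 pos [ 0.5201 -0.2256  0.0127] rot [-1.567e+00  1.000e-03 -2.268e+00] F [ 0.4 -0.2  2.1] w 0.094 dock [-79.1 -23.4]
```

View pics/w10.png

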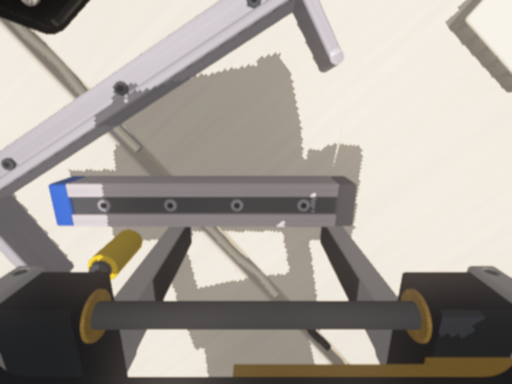

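```bash
python3 -m creep '[[0,0,6,0,-2,0,0],[0,0,12,0,-5,0,0],[0,0,17,0,-9,0,0],[0,0,22,0,-12,0,0],[0,0,27,0,-15,0,0]]'; python3 -m creep '[[0,0,0,0,0,0,0]]'; python3 -c "
from h import *
st(); snap('wrist','w11')"
```

```text
time: 15.15
tool_pos: [0.5391, -0.2415, 0.0108]
ee_rot: [-1.572, -0.0, -2.002]
wrist_force: [-1.4, 1.0, 1.0]
width: 0.094
time: 15.28
tool_pos: [0.5395, -0.2417, 0.0107]
ee_rot: [-1.571, -0.0, -2.005]
wrist_force: [-1.2, 0.8, 0.1]
width: 0.0942
t 15.28 pos [ 0.5395 -0.2417  0.0107] rot [-1.571 -0.    -2.005] F [-1.2  0.8  0.1] w 0.0942 dock [-57.3 -36. ]
```

View pics/w11.png

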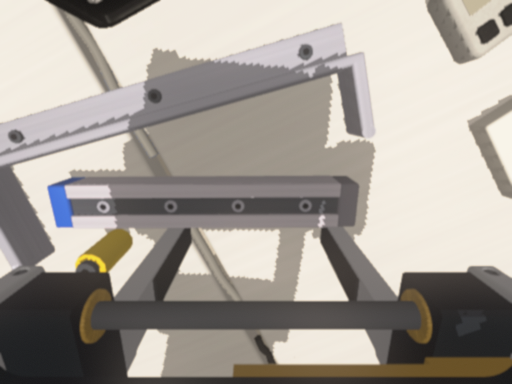

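```bash
python3 -m creep '[[0,0,-12,0,0,0,0],[0,-30,-12,0,0,0,255],[20,-60,-5,0,0,0,255],[55,-60,8,0,0,0,255],[90,-60,22,0,0,0,255]]'; python3 -m creep '[[0,10,0,0,0,0,255],[0,20,0,0,0,0,255]]';python3 -c "
from h import *
st(); snap('wrist','w12')"
```

```text
time: 15.95
tool_pos: [0.5211, -0.3329, 0.0715]
ee_rot: [-1.569, -0.0, -2.005]
wrist_force: [1.3, 0.1, 0.2]
width: 0.0574
time: 16.2
tool_pos: [0.5207, -0.3313, 0.0495]
ee_rot: [-1.572, 0.001, -2.006]
wrist_force: [-0.1, 0.2, -0.1]
width: 0.0373
t 16.2 pos [ 0.5207 -0.3313  0.0495] rot [-1.572e+00  1.000e-03 -2.006e+00] F [-0.1  0.2 -0.1] w 0.0373 dock [ -60.7 -127.4]
```

View pics/w12.png

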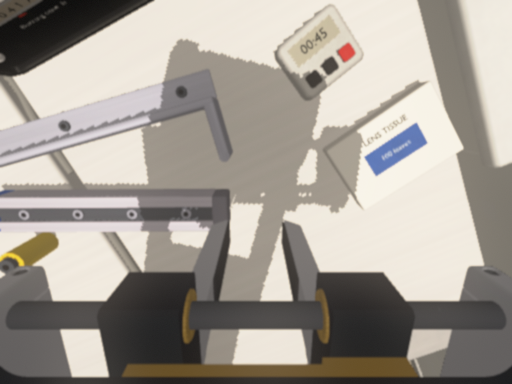

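```bash
python3 -m creep '[[0,0,0,0,0,0,255],[0,0,0,0,0,0,255],[0,0,0,0,0,0,255]]'; python3 - <<'E'
from h import *
from scipy.spatial.transform import Rotation as R
o=st(); s=snap('wrist','w12b')
for uv,z in (((228,191),.025),((227,226),.025),((2,192),.025),((2,229),.025),((226,160),.03)):
  p=wpix(s,o,uv,z); print(np.round(w2d(p)*1000,1),np.round(R.from_euler('xyz',o['ee_rot']).inv().apply(p-o['tool_pos'])*1000,1))
E
```

```text
time: 16.62
tool_pos: [0.5216, -0.3321, 0.051]
ee_rot: [-1.57, -0.0, -2.005]
wrist_force: [-0.3, -0.0, 0.5]
width: 0.0038
t 16.62 pos [ 0.5216 -0.3321  0.051 ] rot [-1.57  -0.    -2.005] F [-0.3 -0.   0.5] w 0.0038 dock [ -59.7 -128.1]
[ -31.9 -114.2] [-20.7  26.   23.2]
[ -60.4 -104.7] [-22.3  26.   -6.9]
[14.1 59.1] [-199.9   26.    22.2]
[-14.5  75.6] [-208.4   25.9   -9.7]
[  -7.1 -120.6] [-20.9  21.   48.8]
```

View pics/w12b.png

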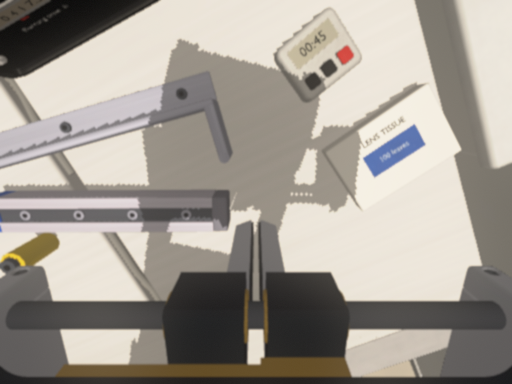

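```bash
python3 -m creep '[[0,20,8,0,0,0,255],[0,39,8,0,0,0,255],[-6,39,8,0,0,0,255],[-13,39,8,0,0,0,255],[-20,39,8,0,0,0,255]]'; python3 -m creep '[[-6,0,0,0,0,0,255],[-11,0,0,0,0,0,255],[-11,0,0,0,0,0,255]]'; python3 - <<'E'
from h import *
o=st(); s=snap('wrist','w13')
E
```

```text
time: 17.3
tool_pos: [0.5372, -0.3176, 0.0119]
ee_rot: [-1.57, -0.001, -2.005]
wrist_force: [-1.1, -1.1, -0.5]
width: 0.0006
time: 17.68
tool_pos: [0.5421, -0.307, 0.0119]
ee_rot: [-1.57, 0.001, -2.005]
wrist_force: [-0.3, -0.7, 0.3]
width: 0.0004
t 17.68 pos [ 0.5421 -0.307   0.0119] rot [-1.570e+00  1.000e-03 -2.005e+00] F [-0.3 -0.7  0.3] w 0.0004 dock [-43.7 -99.9]
```

View pics/w13.png

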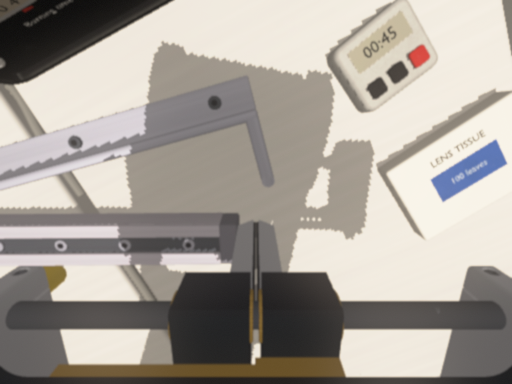

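```bash
python3 -m creep '[[10,0,0,0,0,0,255],[10,-40,0,0,0,0,255],[-5,-60,-15,0,0,0,0],[-40,-60,-30,0,0,0,0],[-72,-60,-42,0,0,0,0]]'; python3 -m creep '[[0,0,0,0,0,0,0],[0,0,0,0,0,0,0],[0,0,0,0,0,0,0],[0,0,0,0,0,0,0]]'; python3 - <<'E'
from h import *
o=st(); s=snap('wrist','w14')
E
```

```text
time: 18.35
tool_pos: [0.5337, -0.2245, 0.0721]
ee_rot: [-1.57, 0.0, -2.007]
wrist_force: [0.5, 0.2, 0.3]
width: 0.0271
time: 18.85
tool_pos: [0.5336, -0.2256, 0.0713]
ee_rot: [-1.571, -0.0, -2.007]
wrist_force: [0.3, -0.5, 0.0]
width: 0.067
t 18.85 pos [ 0.5336 -0.2256  0.0713] rot [-1.571 -0.    -2.007] F [ 0.3 -0.5  0. ] w 0.067 dock [-65.8 -21.1]
```

View pics/w14.png

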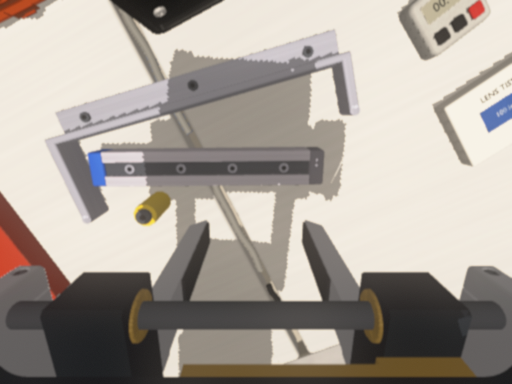

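```bash
python3 - <<'E'
from h import *
from scipy.spatial.transform import Rotation as R
o=st(); s=robot.snapshot('wrist')
for uv,z in (((96,186),.025),((90,152),.025),((323,149),.025),((322,183),.025),((66,145),.03),((344,64),.03),((146,216),.045)):
  p=wpix(s,o,uv,z); print(np.round(w2d(p)*1000,1),np.round(R.from_euler('xyz',o['ee_rot']).inv().apply(p-o['tool_pos'])*1000,1))
E
```

```text
t 18.9 pos [ 0.5336 -0.2254  0.0713] rot [-1.571 -0.    -2.007] F [-0.4  0.2  0.2] w 0.0709 dock [-65.8 -20.9]
[ -8.8 105.6] [-137.    46.3   21.7]
[19.6 97.9] [-137.1   46.3   51.1]
[-29.1 -90.4] [57.4 46.3 53.7]
[-57.6 -83.9] [58.6 46.3 24.5]
[ 29.8 111.1] [-152.5   41.3   57.5]
[  30.  -116.7] [ 67.2  41.3 117.7]
[-40.9  63.7] [-88.2  26.3   1.8]
```

```bash
python3 -m creep '[[0,20,0,0,0,0,0],[0,40,0,0,0,0,0],[0,59,0,0,0,0,0],[0,59,7,0,0,0,0],[0,59,13,0,0,0,0]]'; python3 -m creep '[[0,0,6,0,-2,0,0],[0,0,12,0,-5,0,0],[0,0,17,0,-8,0,0],[1,0,22,0,-11,0,0],[1,0,27,0,-14,0,0]]'; python3 - <<'E'
from h import *
o=st(); s=snap('wrist','w15')
E
```

```text
time: 19.58
tool_pos: [0.5464, -0.2305, 0.0131]
ee_rot: [-1.57, 0.0, -2.006]
wrist_force: [-0.5, 0.8, -1.4]
width: 0.0943
time: 20.2
tool_pos: [0.5703, -0.2429, 0.0133]
ee_rot: [-1.57, -0.0, -1.758]
wrist_force: [-1.1, 0.6, -1.3]
width: 0.0941
t 20.2 pos [ 0.5703 -0.2429  0.0133] rot [-1.57  -0.    -1.758] F [-1.1  0.6 -1.3] w 0.0941 dock [-26.7 -31.9]
```

View pics/w15.png

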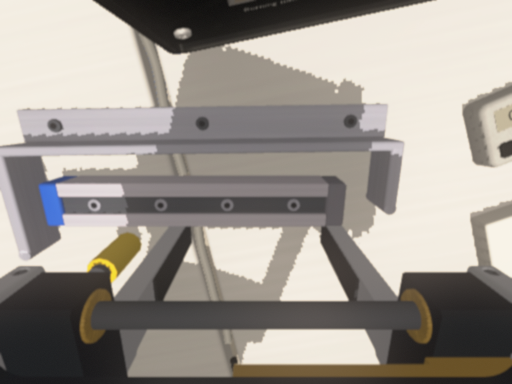

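```bash
python3 -m creep '[[1,0,5,0,-1,0,0],[2,0,10,0,-1,0,0],[3,0,14,0,-1,0,0],[3,0,17,0,-1,0,0],[3,0,17,0,-1,0,0]]'; python3 - <<'E'
from h import *
o=st(); s=snap('wrist','w16')
E
```

```text
time: 20.88
tool_pos: [0.5862, -0.2488, 0.0125]
ee_rot: [-1.57, -0.0, -1.744]
wrist_force: [-2.6, 1.0, 1.8]
width: 0.0938
t 20.88 pos [ 0.5862 -0.2488  0.0125] rot [-1.57  -0.    -1.744] F [-2.6  1.   1.8] w 0.0938 dock [-10.  -35.1]
```

View pics/w16.png

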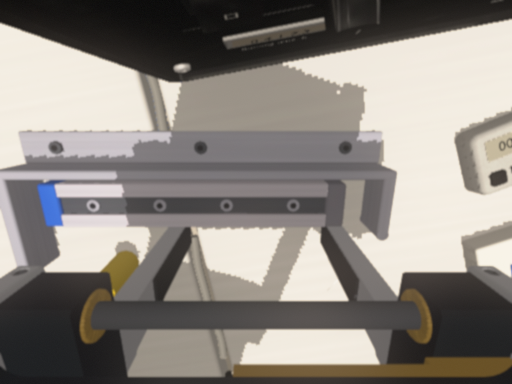

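```bash
python3 -m creep '[[0,0,1,0,0,0,0],[0,0,2,0,0,0,0],[0,0,3,0,0,0,0],[0,0,4,0,0,0,0]]'; python3 -c "
from h import *
st()"
```

```text
time: 21.42
tool_pos: [0.5897, -0.2492, 0.0124]
ee_rot: [-1.571, 0.0, -1.744]
wrist_force: [-3.3, 0.8, 2.2]
width: 0.0937
t 21.43 pos [ 0.5897 -0.2492  0.0124] rot [-1.571  0.    -1.744] F [-3.3  0.8  2.2] w 0.0937 dock [ -6.5 -34.9]
```

Now retreat, lift and look.

```bash
python3 -m creep '[[0,0,-6,0,0,0,0],[0,0,-14,0,0,0,0],[0,-30,-20,0,0,0,0],[0,-80,-40,0,0,0,0],[0,-120,-60,0,0,0,0]]'; python3 -m creep '[[0,0,0,0,0,0,0]]'; python3 -c "
from h import *
st(); snap('wrist','w17')
im=cv2.imread('pics/w17.png')[60:240,60:340]; cv2.imwrite('pics/w17z.png',cv2.resize(im,None,fx=2.8,fy=2.8,interpolation=cv2.INTER_CUBIC))"
```

```text
time: 22.05
tool_pos: [0.5304, -0.2389, 0.1343]
ee_rot: [-1.568, -0.0, -1.744]
wrist_force: [-0.4, 0.3, 0.1]
width: 0.0938
time: 22.18
tool_pos: [0.5321, -0.24, 0.1376]
ee_rot: [-1.561, -0.003, -1.744]
wrist_force: [0.6, 0.1, -0.5]
width: 0.0939
t 22.18 pos [ 0.5321 -0.24    0.1376] rot [-1.561 -0.003 -1.744] F [ 0.6  0.1 -0.5] w 0.0939 dock [-64.8 -35.6]
```

View pics/w17.png

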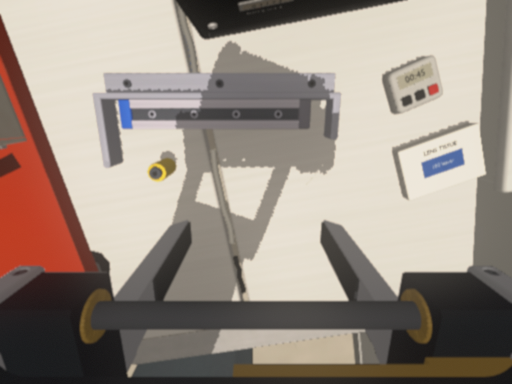

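View pics/w17z.png

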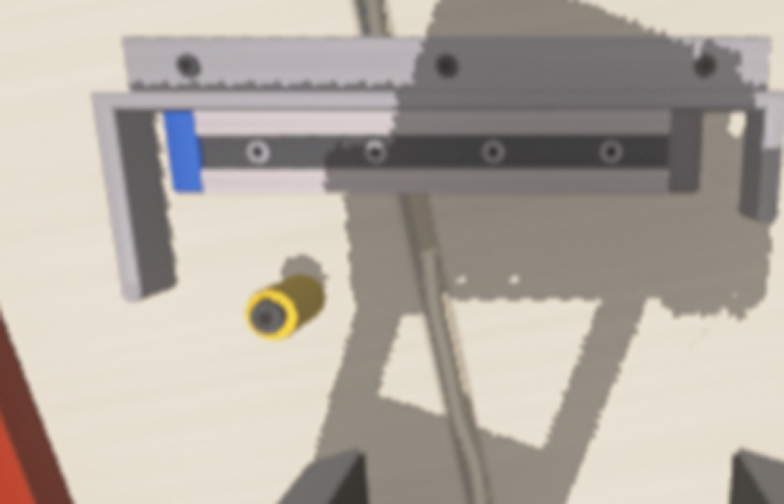

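```bash
python3 - <<'E'
from h import *
o=st(); s=robot.snapshot('wrist')
f=lambda x,y:((x+.5)/2.8+60-.5,(y+.5)/2.8+60-.5)
P=[w2d(wpix(s,o,f(*q),z))*1000 for q,z in (((176,191),.025),((697,191),.025),((164,110),.025),((115,108),.03),((745,108),.03))]
print(np.round(P,1)); d=P[0]-P[1]; print('theta',np.arctan2(d[0],d[1]))
s=robot.snapshot('side'); over(s,'sd17',(220,150,395,300),4,(.017,.005,0))
for n in ('blue_end','grey_end','rail_centre'):
    for p,q in lm(n,'side')+lm(n,'wrist'): print(n,np.round(w2d(p),4),q)
E
```

```text
t 22.23 pos [ 0.5313 -0.2394  0.1347] rot [-1.566e+00 -1.000e-03 -1.744e+00] F [ 1.1  0.  -0.7] w 0.094 dock [-65.7 -35.1]
[[   2.3  102.3]
 [   1.7  -92.1]
 [  30.9  102.6]
 [  31.3  117.5]
 [  30.7 -106.7]]
theta 0.003097128615104126
blue_end [0.0186 0.1096] 0.75
blue_end [ 0.0123 -0.1134] 0.59
blue_end [0.0191 0.1043] 0.97
blue_end [0.0178 0.0083] 0.51
grey_end [-0.3072  0.3077] 0.37
grey_end [ 0.0209 -0.092 ] 0.84
rail_centre [0.0156 0.0051] 0.97
rail_centre [0.0165 0.0064] 0.95
rail_centre [ 0.0487 -0.2044] 0.29
```

View pics/sd17.png

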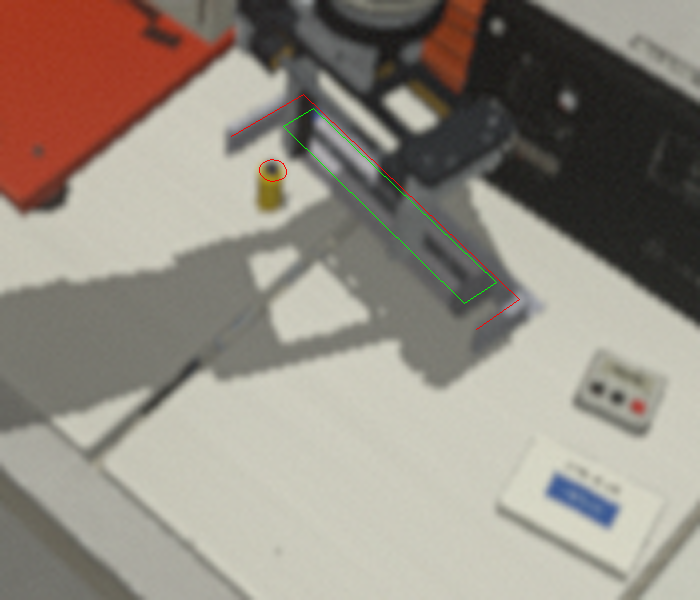

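The rail lies against the fence: centre about (17, 5) mm in the bay's axes, angle about 0.003 rad. The tool is clear, about 135 mm up. Handing in.

```bash
python3 -m creep '[[0,-10,0,0,0,0,0],[0,-10,0,0,0,0,0]]'; python3 -c "
from h import *
st(); print(robot.close_job())"
```

```text
time: 22.88
tool_pos: [0.5314, -0.2393, 0.1439]
ee_rot: [-1.568, -0.001, -1.744]
wrist_force: [0.4, 0.7, -0.4]
width: 0.0943
t 22.88 pos [ 0.5314 -0.2393  0.1439] rot [-1.568e+00 -1.000e-03 -1.744e+00] F [ 0.4  0.7 -0.4] w 0.0943 dock [-65.7 -35. ]
the job is handed in; nothing more can be done
None
```

The rail is parked flat against the back fence between the two end stops. I handed the job in at about 22.9 s; it gave no verdict. I used fingertip pushes only:

1. I angled the rail to about 30° with the open fingers.
2. I pushed it by the grey end until the blue end was in behind the post.
3. I swung it to about 15° and pushed the grey end again.
4. I swung it parallel and pressed it home at about 3 N.

**Last checks (wrist camera, bay axes):**
- The rail's centre is at about x = 17 mm, y = 5 mm.
- The blue end is at y of about 102–104 mm and the grey end at about -92 mm.
- The rail is within about 0.003 rad of the fence.
- The arm was clear, about 140 mm up, with no contact force.

**Disagreements:**
- The side camera put the blue end at about 110 mm; its rail centre (16, 5) agreed with the wrist. Both networks also gave a few stray low-value or misplaced detections.
- My first estimate of the bay pose, from the networks, was about 3° off in angle. I corrected it from pixel fits in the side and wrist pictures, and the final fit was within about 1 mm.

I did not re-measure the bystanders at the end. The timer and the lens tissue look unmoved in the last pictures, and the arm only passed well above the bottles.

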